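# Refit the lever on a ball valve and shut it

## Robot

A 6-joint arm with a two-finger parallel gripper is mounted at the origin on a cart in front of the work surface, level with it; the furniture and walls round the work are solid. World frame = base frame: x ahead of the robot, y to its left, z up, the work surface at z = 0. Lengths are in m, angles in rad, forces in N, time in s.
With the tool pointing down it reaches from about 0.375 to 0.9 m from the base axis. Payload 3.1 kg.
Tool frame: the origin (TCP) lies at the very end of the fingers, on their centre line; the grasp point (between the pads) lies 19 mm behind it; x points along the fingers, y is the direction in which the jaws open and shut, and the axes are right-handed (so a half turn about x gives the same grasp; the last joint's range is limited). The gripper opens to 87 mm and grips with 3 to 60 N. Pads are 19 mm wide; open, the fingers measure 117 mm over their backs; the gripper's body (75 mm by 190 mm) begins 51 mm behind the grasp point.
Start: joints at [0.986, 0.527, 1.433, -0, 1.181, -0.178], TCP at [0.247, 0.574, 0.223] pointing down, gripper open.
Joint ranges: [-3.08, 3.08], [-0.75, 2.2], [0.22, 2.44], [-1.43, 4.57], [0, 2.65], [-2.85, 2.85]. Speed limits (rad/s): [2.79, 2.79, 3.14, 3.14, 3.14, 3.14].

## Interface

Orientations are given as a unit quaternion [x, y, z, w].
In Python, from rig import robot gives the robot as it stands.
- The arm moves only by the tool carry_out, never from a script. Its argument "commands" is a list that holds one entry, the list of rows, each a list of 5 numbers: the opening, from 0 (shut) to 1 (fully open), then the shift along the tool's x, y, z in mm, then the turn about the tool's x in degrees. In form: [[[hand, x, y, z, twist], ...]]. A call has 1 to 8 rows; each row shifts and turns the pose as measured when the row begins, along the tool's axes as they then stand; what a row does not reach is not made up. A row lasts 1/12 s, in which the tool goes at most 41.7 mm and 7.16 degrees, less where a joint would pass 70% of its speed; a pose out of reach is approached as far as the arm can. A call with a gripper value outside its range is refused whole. The fingers move at their own pace and stop on an object; "force" is the grip in N (left out, the last holds). Time passes only in rows, so rows that do not move let the fingers close. It gives the time, the measured TCP pose, the force and the opening at its end, in the units of the state.
- robot.get_obs(): the state, without advancing time (a new reading comes with each control period).
- robot.camera(name): name is "side" or "top"; returns the picture (480x640x3 uint8, red, green, blue); there is no depth.
- robot.camera_model(name): a dict with "fx", "fy", "cx", "cy" (pixels), "R" (3x3) and "t" (3): a world point X has camera coordinates R X + t. Camera axes: x right, y down, z forward; pixel columns grow to the right and rows downward; lengths in m; the calibration is good to about 2 mm. A picture is of the moment at which its call begins. camera_model takes no time and is no camera call.
- robot.hand_in(): hands the job in, once; it reports no verdict.
The state is a dict: "time": time; "q": joint angles; "joint_velocities": joint speeds; "joint_torque": joint torques, N m; "position": TCP position; "tool_rot": TCP orientation; "ft_force": force on the tool from outside, world axes, zero at the start; "moment": the same for the moment, N m; "grip_width": finger opening in m.
Only numpy, scipy, OpenCV 4.12 (cv2) and the standard library are available. Lean on these libraries where they do the work, as an engineer would, in place of code of your own. Each camera call takes 0.05 s, during which the arm holds its last target. There are 200 camera calls.

## Task

The ball valve on the purge-gas panel was left part open and its lever has come off. Push the lever's square socket fully home on the valve's square stem, the way round that makes the lever lie straight across the pipe when the valve is shut, then turn it clockwise to shut the valve and let go. Leave the things lying round about where they are.

Things in the scene. Friction and masses are not known exactly. Their poses are not given: they have to be found in the camera images.
- lever: The loose lever: origin on the hub's axis at its underside, axes as hub_centre. It lies socket down, 192 mm long in all, 0.3 kg, its centre of mass inside the hub, 14 mm from the axis. From the top of the hub's +x side a flat arm, 26 mm wide and 8 mm thick, runs out and cranks up 10 mm to the sleeve.
- hub_centre (a point): Centre of the lever's hub, half-way up (20 mm above its underside). The hub is a bare steel block 44 x 44 mm, 40 mm high, with upright flat sides parallel to x and y, and a 23.8 mm square bore right through it along z, its sides parallel to the hub's. x points from the hub along the arm, z up.
- sleeve (a point): Middle of the ribbed black sleeve at the lever's outer end: 125 mm along x from the hub's axis and 25.5 mm above hub_centre. The sleeve is 92 mm long (along x), 30 mm wide and 15 mm thick. Same axes as hub_centre.
- panel: The fixed panel: base plate 190 (x) x 120 (y) mm on 18 mm feet, a pipe along x at 63 mm height, a ball valve in its middle, a gauge at +x, -y; origin under the stem's axis on the worktop, z up. The valve is shut, at a stop, with the lever straight across the pipe, and fully open 90 degrees anticlockwise of that (seen from above). Nothing on it but the stem is higher than the seat.
- seat (a point): Centre of the round shoulder (40 mm across, 115 mm above the worktop) on which the hub rests when fully home: hub_centre is then 20 mm above this point, on the stem's axis. Axes as the panel's. A lever fitted the right way lies between this frame's -x and +y, or between +x and -y, and turns clockwise to +y or -y; a quarter turn off, the square also fits but is wrong.
- stem_end (a point): Centre of the stem's upper end, 34 mm above seat. Axes are the panel's, NOT the stem's: the 22 mm square stem (bevelled end) turns about z and was left at an unknown angle, 20 to 70 degrees anticlockwise of shut, to be felt for or seen. The socket clears it by 0.9 mm a side and goes on only within about 5 degrees. It is stiff: it turns at 0.5 N m and stays where it is left.
- pliers: Blue-handled pliers, 183 x 60 x 15 mm, lying; origin at the centre of the underside, handles to +y. Not to be disturbed.
- bottle: White bottle with a dark blue cap, 58 mm across, 130 mm high, upright; origin at the centre of its foot. Not to be disturbed.
- vial: Small capped vial standing behind the panel, 23 mm across, 50 mm high; origin at the centre of its foot. Not to be disturbed.

How it is judged:
By the outcome, as a careful person would: the job done as asked, in the order asked, and still so for the second after the job is handed in, with the robot touching nothing.
It also fails if it takes over 61 s, if anything falls off the work surface, if the arm or the gripper's body presses on something with over 40 N, if the wrist force passes 120 N, or if a joint passes its speed limit or range.

## Working session

There is one attempt and no reset: what is moved stays moved. The work goes in short steps, Python scripts to look and compute and a tool call to move; the robot and the scene stay as the last step left them, time stands still between calls to the robot, and variables do not carry over. Pictures are saved under pics/ and viewed, on a budget of 10 in all, crops included, one or two more only if the job needs it, and the job is handed in when it is done.

Besides the shell and the picture viewer there is one more tool, called after ">>>" as name([rows], argument=value, ...), one row to a line, values as JSON. carry_out: Moves the arm, as the interface text tells. Its arguments: {"type":"object","properties":{"commands":{"type":"array"},"force":{"type":"number"}},"required":["commands"]}

```bash
mkdir -p pics; ls
python3 - <<'E'
from rig import robot
import cv2
for n in("top","side"):
    cv2.imwrite(f"pics/{n}0.png",robot.camera(n)[:,:,::-1]); m=robot.camera_model(n); print(n,m)
print(robot.get_obs())
E
```

```text
pics
top {'fx': 562.1317636057707, 'fy': 562.1317636057707, 'cx': 315.3672989058354, 'cy': 235.62200991388653, 'R': array([[ 0.01688142, -0.9998523 , -0.00322323],
       [-0.99594758, -0.01653051, -0.08840338],
       [ 0.08833704,  0.00470254, -0.99607954]]), 't': array([0.2173136 , 0.54917908, 1.14578277])}
side {'fx': 443.620952579248, 'fy': 443.620952579248, 'cx': 316.85973005170007, 'cy': 238.92172750054888, 'R': array([[-0.99826084, -0.05454192,  0.02237138],
       [-0.04454371,  0.44928288, -0.8922784 ],
       [ 0.0386155 , -0.89172309, -0.45093101]]), 't': array([0.53291141, 0.01406334, 1.07802541])}
{'time': 0.1, 'q': array([ 9.85518452e-01,  5.28380491e-01,  1.43374032e+00,  4.33749171e-06,
        1.18136322e+00, -1.78514389e-01]), 'joint_velocities': array([ 1.43295839e-03, -9.53946403e-04, -3.62870449e-03, -7.65621455e-05,
        5.36026019e-04, -1.58975314e-03]), 'joint_torque': array([-3.00523752e-04, -4.40982556e+01, -1.77149552e+01,  6.34722551e-02,
        5.33532968e-02, -4.35218283e-05]), 'position': array([0.24690082, 0.57347888, 0.22167575]), 'tool_rot': array([ 0.14220372,  0.69278279, -0.14344372,  0.69228174]), 'ft_force': array([-1.19361125, -0.64942458,  0.24637542]), 'moment': array([-0.02798974, -0.02134621, -0.0111032 ]), 'grip_width': 0.08685439108642577}
```

View pics/top0.png

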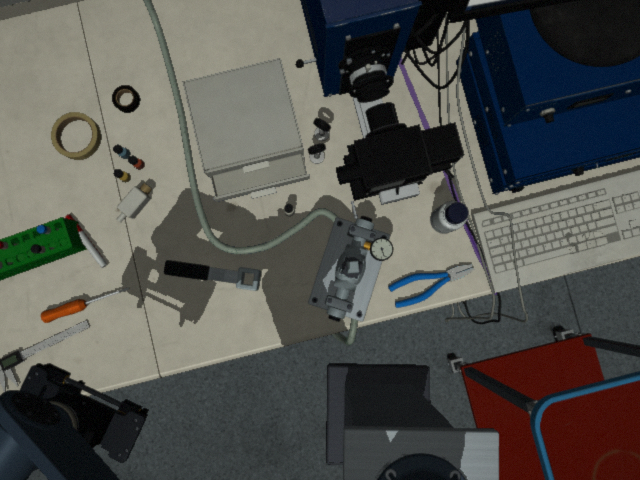

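View pics/side0.png

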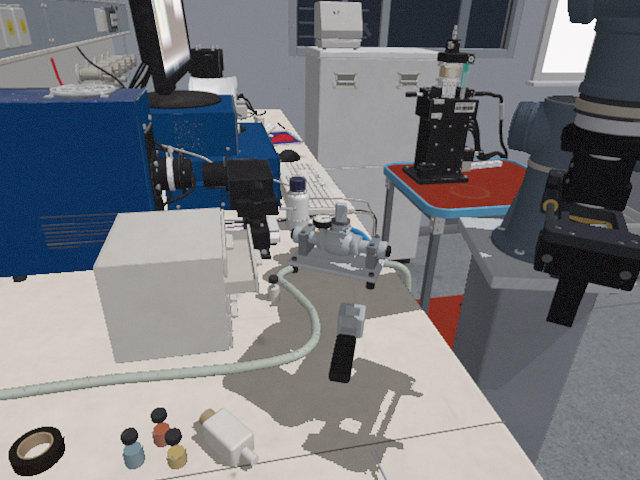

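The top view shows the lever's hub near (247,278) with its sleeve at (187,270). The panel's stem is near (350,265), and the gauge at (381,248) puts panel +x up and to the right in the image. The side view shows the stem near (341,208) and the hub at (351,318). Next I'll zoom in.

Run:
```python
import cv2,numpy as np
t=cv2.imread("pics/top0.png");s=cv2.imread("pics/side0.png")
f=lambda im,x,y,w,h,k:cv2.resize(im[y:y+h,x:x+w],None,fx=k,fy=k,interpolation=cv2.INTER_CUBIC)
a=f(t,310,210,100,75,4);b=f(t,160,240,110,75,4)[:, :400*110//100]
c=f(s,290,190,100,75,4);d=f(s,310,295,100,95,4)[:300]
g=lambda i:cv2.convertScaleAbs(i[:300,:400],alpha=1.4,beta=10)
b=f(t,165,240,100,75,4)
cv2.imwrite("pics/z0.png",np.vstack([np.hstack([g(a),g(b)]),np.hstack([g(c),g(d)])]))
```

```text
(no output)
```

View pics/z0.png

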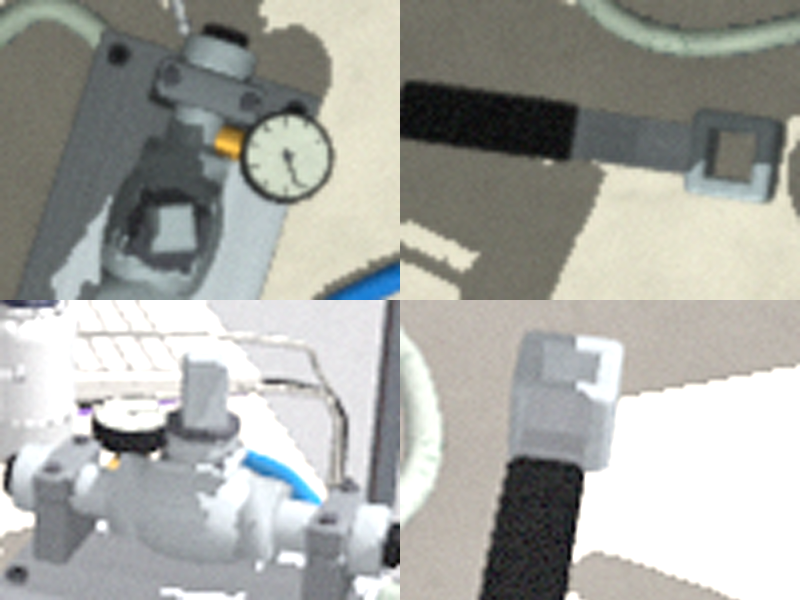

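The zoom shows the stem's top at crop (173,228), i.e. pixel (353,267), with its edges nearly along the image axes. The hub's top has crop corners of about (693,112), (780,118), (771,203) and (685,197). Now I'll measure these.

```bash
cat > h.py <<'E'
import numpy as np, cv2
from rig import robot
def ray(n,p):
    m=robot.camera_model(n); R,t=np.array(m["R"]),np.array(m["t"])
    d=R.T@np.array([(p[0]-m["cx"])/m["fx"],(p[1]-m["cy"])/m["fy"],1]); return -R.T@t,d
def onz(n,p,z):
    o,d=ray(n,p); return (o+d*(z-o[2])/d[2])[:2]
def proj(n,X):
    m=robot.camera_model(n); c=np.array(m["R"])@X+np.array(m["t"]); return np.array([m["fx"]*c[0]/c[2]+m["cx"],m["fy"]*c[1]/c[2]+m["cy"]])
def tri(p,q):
    o1,d1=ray("top",p);o2,d2=ray("side",q)
    s=np.linalg.lstsq(np.c_[d1,-d2],o2-o1,rcond=None)[0]; a=o1+d1*s[0];b=o2+d2*s[1]
    return (a+b)/2,np.linalg.norm(a-b)
ang=lambda v:np.degrees(np.arctan2(v[1],v[0]))
E
python3 - <<'E'
from h import *
t=cv2.imread("pics/top0.png");g=cv2.cvtColor(t,cv2.COLOR_BGR2GRAY)
# sleeve
m=np.zeros_like(g);m[255:295,160:212]=(g[255:295,160:212]<38)
c=max(cv2.findContours(m,0,1)[0],key=cv2.contourArea);r=cv2.minAreaRect(c)
b=np.array([onz("top",p,.053) for p in cv2.boxPoints(r)]);print("sleeve",b.mean(0),[np.linalg.norm(b[i]-b[i-1]) for i in(1,2)],[ang(b[i]-b[i-1]) for i in(1,2)])
# hub top corners (hand read)
K=np.array([[693,112],[780,118],[771,203],[685,197]],float);K=(K-[400,0])/4+[165,240]-.375
b=np.array([onz("top",p,.04) for p in K]);print("hub",b.mean(0),[np.linalg.norm(b[i]-b[i-1]) for i in range(4)],[ang(b[i]-b[i-1]) for i in range(4)])
# stem top
sub=g[255:285,340:370];print(sub[3:22,3:24])
# pipe/plate axis
P=[np.array(p)/4+[310,210] for p in((105,32),(20,300))]
a=[onz("top",p,.024) for p in P];print("plate edge",ang(a[0]-a[1]))
E
```

```text
sleeve [0.46949137 0.48648598] [np.float64(0.03010355710543266), np.float64(0.09061143107339713)] [np.float64(-5.296466654510847), np.float64(-96.60708976979897)]
hub [0.45295184 0.36306154] [np.float64(0.0434168877029998), np.float64(0.0446338624238604), np.float64(0.043449890128337505), np.float64(0.04397763692921415)] [np.float64(-3.724665280269044), np.float64(-92.97427178896275), np.float64(175.4103659129337), np.float64(87.00037671567867)]
[[ 47  51  30  23  20  27  26  25  22  26  25  28  26  35  43  47  49  46
   46  44  41]
 [ 48  51  25  26  20  23  24  22  22  22  25  22  21  24  28  35  41  49
   43  47  55]
 [ 46  44  26  20  29  26  20  29  27  28  31  34  36  35  40  33  44  51
   47  50  66]
 [ 44  28  25  26  35  39  38  53  64  67  79  78  76  80  82  44  29  35
   39  58  88]
 [ 31  20  27  37  50  55  69 105 111 111 113 113 113 114 105  55  26  24
   31  54  88]
 [ 27  27  23  37  49  61  78 117 121 121 124 123 120 120 108  51  28  30
   31  44  75]
 [ 25  22  25  38  49  62  76 113 122 122 122 120 121 118 110  71  30  36
   41  50  63]
 [ 23  19  28  39  47  60  
[... 372 characters left out ...]
24 122 120 123 119 100  55  47
   50  63  68]
 [ 45  46  48  40  55  95 120 121 121 122 125 121 121 122 122 103  60  50
   53  69  66]
 [ 47  48  47  46  60 103 114 119 118 121 116 118 118 115 114 105  64  51
   57  67  66]
 [ 42  48  49  50  65  98 106 108 103 102  99  97  90  90  88  76  52  53
   60  68  74]
 [ 54  48  48  49  59  69  68  62  60  62  58  59  57  54  55  56  58  59
   72  69  85]
 [104  78  54  50  49  55  50  51  51  50  48  53  49  48  48  57  74  68
   73  67  90]
 [118 109  81  54  48  49  50  47  48  47  50  49  49  51  56  81  85  79
   71  73 110]
 [115 111 102  88  70  54  55  51  47  47  53  51  48  49  65 102  82  76
   73  88 128]]
plate edge -16.690556868712722
```

Run:
```python
from h import *
from scipy.spatial.transform import Rotation as Ro
print("stem",onz("top",(352.6,266.8),.149), tri((352.6,266.8),(341,206)))
c=onz("top",(352.6,266.8),.149)
q=np.array([[349.6,261.2],[357.6,261]]) 
o=robot.get_obs();R=Ro.from_quat(o["tool_rot"]).as_matrix();print(R.round(3),ang(R[:,1]),o["position"])
# lever hub bottom/ heights check with side view: predicted side pixels of hub top centre and stem top
print(proj("side",[.453,.363,.04]),proj("side",[*c,.149]),proj("side",[*c,.115]))
# stem edges: right, bottom half-level lines -> angle
e=lambda a,b:ang(onz("top",b,.149)-onz("top",a,.149))
print("stem right",e((343+15.6,271),(343+14.7,262)),"bottom",e((348,272.7),(357,271.9)))
# pan edges right too
t=cv2.imread("pics/top0.png");g=cv2.cvtColor(t,cv2.COLOR_BGR2GRAY)
# target grasp
for th in (84,):
  for w in(th-90,th+90):
    print("grasp yaw of tool y",w,"turn world ccw",(w-ang(R[:,1])+180)%360-180)
```

```text
stem [0.47766482 0.15601621] (array([0.47886861, 0.15569673, 0.14438754]), np.float64(0.0020919204172933576))
[[-0.001  0.396  0.918]
 [-0.002  0.918 -0.396]
 [-1.    -0.002 -0.   ]] 66.69409253250093 [0.24690082 0.57347888 0.22167575]
[353.22780771 310.30004365] [342.22695471 204.00267395] [341.42479097 219.45695492]
stem right 6.299965014324428 bottom -83.96830104163193
grasp yaw of tool y -6 turn world ccw -72.69409253250093
grasp yaw of tool y 174 turn world ccw 107.30590746749908
```

>>> carry_out([
  [[1,0,-14,34,0],[1,0,-14,34,0],[1,0,-14,34,0],[1,0,-14,34,0],[1,0,-14,34,0],[1,0,-14,34,0],[1,0,-14,34,0],[1,0,-14,34,0]],
], force=60)

```text
time: 0.77
position: [0.4525, 0.3607, 0.217]
tool_rot: [0.136, 0.696, -0.139, 0.691]
ft_force: [0.5, 0.5, 0.3]
grip_width: 0.0868
```

>>> carry_out([
  [[1,0,0,0,7],[1,0,0,0,7],[1,0,0,0,7],[1,0,0,0,7],[1,0,0,0,7],[1,0,0,0,7],[1,0,0,0,7],[1,0,0,0,7]],
])

```text
time: 1.43
position: [0.4593, 0.3502, 0.2129]
tool_rot: [0.449, 0.544, -0.459, 0.541]
ft_force: [-0.9, 0.1, 0.9]
grip_width: 0.0871
```

>>> carry_out([
  [[1,0,0,0,7],[1,0,0,0,7],[1,0,0,0,3],[1,0,0,0,0],[1,0,0,0,0]],
])

```text
time: 1.85
position: [0.4577, 0.3492, 0.2106]
tool_rot: [-0.524, -0.467, 0.539, -0.465]
ft_force: [0.1, -0.6, 0.4]
grip_width: 0.0871
```

```bash
cat >> h.py <<'E'
from scipy.spatial.transform import Rotation as Ro
def go(xy=None,z=None,yaw=None):
    o=robot.get_obs();R=Ro.from_quat(o["tool_rot"]).as_matrix();p=o["position"];y=ang(R[:,1])
    T=p.copy()
    if xy is not None:T[:2]=xy
    if z is not None:T[2]=z
    print("t",o["time"],"p",p.round(4),"yaw",y.round(2),"F",o["ft_force"].round(1),"M",o["moment"].round(2),"w",o["grip_width"].round(4),"tilt",R[:2,0].round(4))
    print("shift mm",((T-p)@R*1e3).round(1),"twist",None if yaw is None else round((y-yaw+180)%360-180,1))
E
python3 -c "
from h import *
go((.453,.363),.012,-6)"
```

```text
Traceback (most recent call last):
  File "h.py", line 21, in go
    print("t",o["time"],"p",p.round(4),"yaw",y.round(2),"F",o["ft_force"].round(1),"M",o["moment"].round(2),"w",o["grip_width"].round(4),"tilt",R[:2,0].round(4))
                                                                                                                ^^^^^^^^^^^^^^^^^^^^^
AttributeError: 'float' object has no attribute 'round'
```

```bash
sed -i 's/o\["grip_width"\].round(4)/round(o["grip_width"],4)/' h.py
python3 -c "
from h import *
go((.453,.363),.012,-6)"
```

```text
t 1.85 p [0.4577 0.3492 0.2106] yaw -7.5 F [ 0.1 -0.6  0.4] M [-0.07  0.04 -0.01] w 0.0871 tilt [-0.0175 -0.0107]
shift mm [198.4  -3.2 -15.7] twist -1.5
```

>>> carry_out([
  [[1,38,0,-4,-1.5],[1,38,-1,-4,0],[1,38,-1,-4,0],[1,38,-1,-3,0]],
])

```text
time: 2.18
position: [0.4639, 0.368, 0.0642]
tool_rot: [0.526, 0.474, -0.521, 0.476]
ft_force: [1.0, 0.2, -0.1]
grip_width: 0.0871
```

```bash
python3 -c "
from h import *
go((.453,.363),.012,-6)
cv2.imwrite('pics/t1.png',cv2.resize(robot.camera('top')[220:320,160:300,::-1],None,fx=5.6,fy=5.6,interpolation=2))"
```

```text
t 2.1833 p [0.4639 0.368  0.0642] yaw -5.58 F [ 1.   0.2 -0.1] M [-0.08  0.07  0.02] w 0.0871 tilt [0.0071 0.0017]
shift mm [ 52.1 -10.7   6.2] twist 0.4
```

View pics/t1.png

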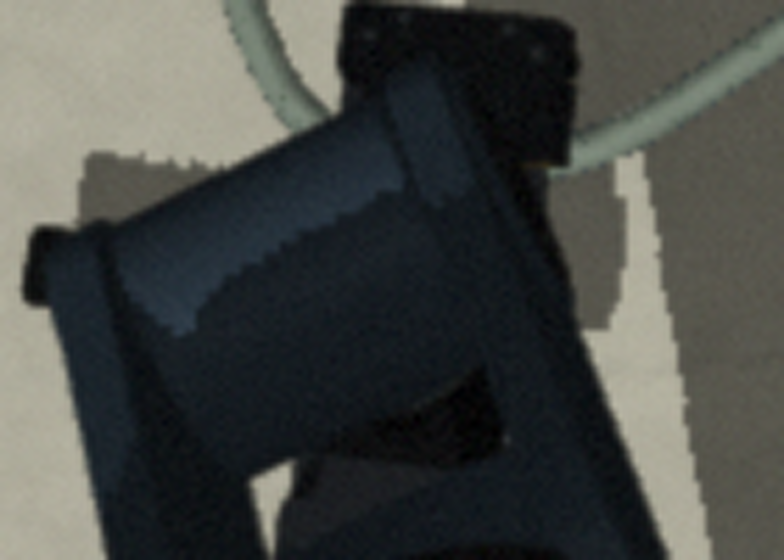

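The arm hides the lever from the top camera, so I'll use the side camera from here. First a lateral correction, then down.

>>> carry_out([
  [[1,0,-11,6,0.5],[1,15,0,0,0],[1,0,0,0,0]],
])

```text
time: 2.48
position: [0.4434, 0.3587, 0.035]
tool_rot: [-0.517, -0.475, 0.533, -0.472]
ft_force: [0.3, -0.7, 0.1]
grip_width: 0.0868
```

```bash
python3 -c "
from h import *
go((.453,.363),.012,-6)
print(proj('side',[.453,.363,.04]))
cv2.imwrite('pics/s1.png',cv2.resize(robot.camera('side')[240:400,250:450,::-1],None,fx=4,fy=3.75,interpolation=2))"
```

```text
t 2.4833 p [0.4434 0.3587 0.035 ] yaw -5.87 F [ 0.3 -0.7  0.1] M [-0.07  0.03  0.03] w 0.0868 tilt [-0.019 -0.012]
shift mm [22.8  9.5 -5.6] twist 0.1
[353.22780771 310.30004365]
```

View pics/s1.png

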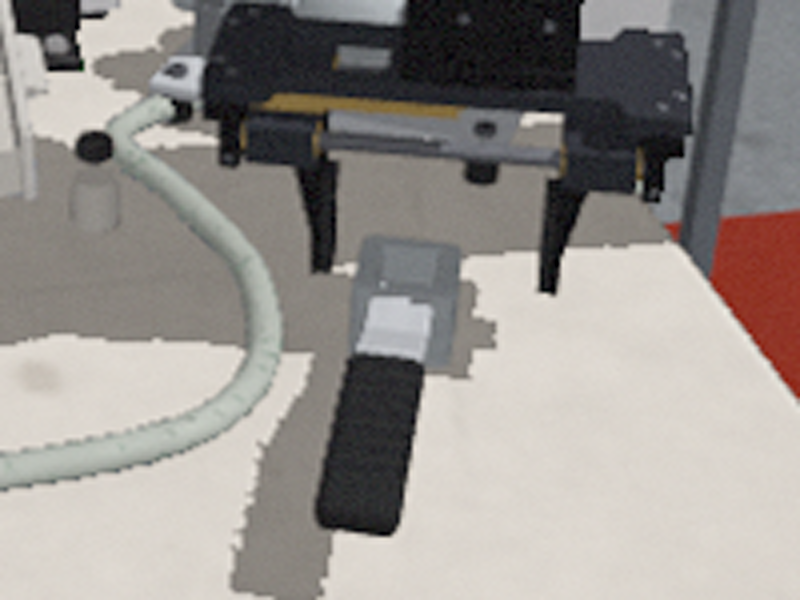

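The hub is centred at about crop (408,300) and the fingers' midpoint at 435. That agrees with the computed +9.5 mm shift.

>>> carry_out([
  [[1,0,8,-5,0],[1,8,1,-1,0],[1,8,0,0,0],[1,0,0,0,0]],
])

```text
time: 2.87
position: [0.4586, 0.3666, 0.0246]
tool_rot: [-0.521, -0.474, 0.528, -0.474]
ft_force: [-1.3, -0.4, 0.2]
grip_width: 0.0873
```

```bash
python3 -c "
from h import *
go((.453,.363),.011,-6)"
```

```text
t 2.8667 p [0.4586 0.3666 0.0246] yaw -5.8 F [-1.3 -0.4  0.2] M [-0.    0.08 -0.03] w 0.0873 tilt [-0.008  -0.0061]
shift mm [13.7 -5.1  4. ] twist 0.2
```

>>> carry_out([
  [[1,6,-3,2,0],[1,6,-1,1,0],[1,0,0,0,0],[1,0,0,0,0]],
])

```text
time: 3.2
position: [0.4546, 0.3639, 0.0125]
tool_rot: [-0.522, -0.474, 0.528, -0.474]
ft_force: [0.0, 1.4, 0.7]
grip_width: 0.0867
```

```bash
python3 -c "
from h import *
go((.453,.363),.011,-6)"
```

```text
t 3.2 p [0.4546 0.3639 0.0125] yaw -5.79 F [0.  1.4 0.7] M [-0.06  0.03 -0.01] w 0.0867 tilt [-0.0063 -0.0053]
shift mm [ 1.5 -1.5  1.1] twist 0.2
```

Well placed. Closing gently at first, then firmly.

>>> carry_out([
  [[0.4,0,-1,1,0],[0.4,0,0,0,0],[0.4,0,0,0,0],[0.4,0,0,0,0],[0.4,0,0,0,0],[0.4,0,0,0,0],[0.4,0,0,0,0],[0.4,0,0,0,0]],
], force=15)

```text
time: 3.87
position: [0.4536, 0.363, 0.013]
tool_rot: [-0.522, -0.474, 0.527, -0.474]
ft_force: [0.3, 0.5, -1.7]
grip_width: 0.0439
```

>>> carry_out([
  [[0.3,0,0,0,0],[0.3,0,0,0,0],[0.3,0,0,0,0],[0.3,0,0,0,0]],
], force=55)

```text
time: 4.2
position: [0.4536, 0.363, 0.0129]
tool_rot: [-0.522, -0.474, 0.527, -0.474]
ft_force: [0.9, 0.3, -0.4]
grip_width: 0.0437
```

```bash
python3 -c "
from h import *
go((.453,.363),.012,-6)"
```

```text
t 4.2 p [0.4536 0.363  0.0129] yaw -5.78 F [ 0.9  0.3 -0.4] M [-0.08  0.09 -0.02] w 0.0437 tilt [-0.0056 -0.0049]
shift mm [ 0.9 -0.6  0.1] twist 0.2
```

>>> carry_out([
  [[0.3,-15,0,0,0],[0.3,-30,0,0,0],[0.3,-35,0,0,0],[0.3,-35,0,0,0],[0.3,-30,0,0,0],[0.3,-20,0,0,0],[0.3,-5,0,0,0],[0.3,0,0,0,0]],
])

```text
time: 4.87
position: [0.4491, 0.361, 0.183]
tool_rot: [-0.515, -0.476, 0.534, -0.472]
ft_force: [-1.1, -0.4, -4.4]
grip_width: 0.0438
```

```bash
python3 -c "
from h import *
go((.478,.166),.20,6.2)"
```

```text
t 4.8667 p [0.4491 0.361  0.183 ] yaw -5.78 F [-1.1 -0.4 -4.4] M [-0.12  0.05  0.  ] w 0.0438 tilt [-0.0233 -0.0144]
shift mm [-14.9  48.  191.4] twist -12.0
```

>>> carry_out([
  [[0.3,-3,4,15,0],[0.3,-4,8,30,0],[0.3,-4,8,32,0],[0.3,-3,8,32,0],[0.3,-2,7,30,0],[0.3,0,5,20,0],[0.3,0,2,8,0],[0.3,0,0,0,0]],
])

```text
time: 5.53
position: [0.4662, 0.1836, 0.1869]
tool_rot: [-0.506, -0.482, 0.54, -0.469]
ft_force: [-0.2, -0.0, -3.3]
grip_width: 0.0434
```

>>> carry_out([
  [[0.3,0,0,0,-4],[0.3,0,0,0,-5],[0.3,0,0,0,-2],[0.3,0,0,0,0],[0.3,0,0,0,0]],
])

```text
time: 5.95
position: [0.4619, 0.1864, 0.1807]
tool_rot: [0.454, 0.536, -0.492, 0.514]
ft_force: [0.1, 0.3, -2.5]
grip_width: 0.0437
```

```bash
python3 -c "
from h import *
go((.478,.156),.185,6.2)"
```

```text
t 5.95 p [0.4619 0.1864 0.1807] yaw 5.91 F [ 0.1  0.3 -2.5] M [-0.08 -0.   -0.03] w 0.0437 tilt [-0.0603 -0.0187]
shift mm [-4.7 12.6 31.9] twist -0.3
```

>>> carry_out([
  [[0.3,0,0,0,0],[0.3,0,0,0,0],[0.3,0,0,0,0],[0.3,0,0,0,0]],
])

```text
time: 6.28
position: [0.4606, 0.1884, 0.1792]
tool_rot: [0.453, 0.537, -0.493, 0.513]
ft_force: [-0.4, -0.3, -3.3]
grip_width: 0.0435
```

```bash
python3 -c "
from h import *
go((.478,.156),.185,6.2);print(robot.get_obs()['q'])"
```

```text
t 6.2833 p [0.4606 0.1884 0.1792] yaw 5.92 F [-0.4 -0.3 -3.3] M [-0.08 -0.09  0.05] w 0.0435 tilt [-0.063  -0.0185]
shift mm [-6.3 13.6 34.1] twist -0.3
[ 0.16823101  0.44565239  1.74639531 -0.00903873  1.014792    0.06953951]
```

>>> carry_out([
  [[0.3,-10,12,0,0],[0.3,0,0,0,0],[0.3,0,0,0,0],[0.3,0,0,0,0]],
])

```text
time: 6.62
position: [0.4723, 0.19, 0.1882]
tool_rot: [0.453, 0.537, -0.493, 0.512]
ft_force: [-0.3, 0.2, -3.4]
grip_width: 0.0438
```

```bash
python3 -c "
from h import *
go((.478,.156),.185,6.2);print(robot.get_obs()['q'])"
```

```text
t 6.6167 p [0.4723 0.19   0.1882] yaw 5.89 F [-0.3  0.2 -3.4] M [-0.11 -0.04 -0.02] w 0.0438 tilt [-0.0643 -0.0186]
shift mm [ 3.5  2.4 34.4] twist -0.3
[ 0.1674437   0.44692554  1.7089908  -0.00880178  1.05226355  0.06880492]
```

>>> carry_out([
  [[0.3,-30,-25,0,0],[0.3,0,0,0,0],[0.3,0,0,0,0],[0.3,0,0,0,0],[0.3,-30,-25,0,0],[0.3,0,0,0,0],[0.3,0,0,0,0],[0.3,0,0,0,0]],
])

```text
time: 7.28
position: [0.4222, 0.1849, 0.2443]
tool_rot: [0.448, 0.541, -0.499, 0.508]
ft_force: [0.5, -0.4, -2.9]
grip_width: 0.0435
```

```bash
python3 -c "
from h import *
go((.478,.156),.185,6.2);print(robot.get_obs()['q'])"
```

```text
t 7.2833 p [0.4222 0.1849 0.2443] yaw 5.8 F [ 0.5 -0.4 -2.9] M [-0.05 -0.07 -0.03] w 0.0435 tilt [-0.0824 -0.0217]
shift mm [55.1 57.4 33.7] twist -0.4
[ 0.17443367  0.31415462  1.74581006 -0.00769681  1.1666881   0.07597263]
```

>>> carry_out([
  [[0.3,10,18,0,0],[0.3,10,18,0,0],[0.3,10,18,0,0]],
])

```text
time: 7.53
position: [0.4725, 0.19, 0.21]
tool_rot: [0.448, 0.541, -0.498, 0.508]
ft_force: [0.7, 0.0, -2.3]
grip_width: 0.0438
```

```bash
python3 -c "
from h import *
go((.478,.156),.185,6.2);print(robot.get_obs()['q'])"
```

```text
t 7.5333 p [0.4725 0.19   0.21  ] yaw 5.86 F [ 0.7  0.  -2.3] M [-0.11 -0.08 -0.02] w 0.0438 tilt [-0.081  -0.0214]
shift mm [25.2  4.  34. ] twist -0.3
[ 0.16724432  0.42415668  1.67396288 -0.00841671  1.12704454  0.06839785]
```

>>> carry_out([
  [[0.3,0,0,0,0],[0.3,0,0,0,0],[0.3,0,0,0,0]],
])

```text
time: 7.78
position: [0.4753, 0.1895, 0.2061]
tool_rot: [0.448, 0.541, -0.499, 0.508]
ft_force: [0.6, -0.2, -3.7]
grip_width: 0.0435
```

```bash
python3 -c "
from h import *
go((.478,.156),.185,6.2);print(robot.get_obs()['q'])"
```

```text
t 7.7833 p [0.4753 0.1895 0.2061] yaw 5.77 F [ 0.6 -0.2 -3.7] M [-0.11 -0.03  0.02] w 0.0435 tilt [-0.0832 -0.0219]
shift mm [21.6  1.1 33.3] twist -0.4
[ 0.16556698  0.43335135  1.67071403 -0.00874121  1.12331394  0.06843925]
```

>>> carry_out([
  [[0.3,14,1,17,-0.4],[0.3,14,0,15,0],[0.3,0,0,0,0]],
])

```text
time: 8.03
position: [0.4764, 0.1574, 0.1791]
tool_rot: [0.446, 0.543, -0.496, 0.51]
ft_force: [-1.5, -0.0, -3.4]
grip_width: 0.0436
```

```bash
python3 -c "
from h import *
go((.478,.156),.165,6.2)
for n,(x,y,w,h) in dict(side=(280,130,140,110),top=(280,200,140,110)).items():
    cv2.imwrite(f'pics/{n}2.png',cv2.resize(robot.camera(n)[y:y+h,x:x+w,::-1],None,fx=5,fy=5,interpolation=2))"
```

```text
t 8.0333 p [0.4764 0.1574 0.1791] yaw 6.36 F [-1.5 -0.  -3.4] M [-0.1  -0.03  0.01] w 0.0436 tilt [-0.0814 -0.0214]
shift mm [14.   2.6  1.4] twist 0.2
```

View pics/side2.png

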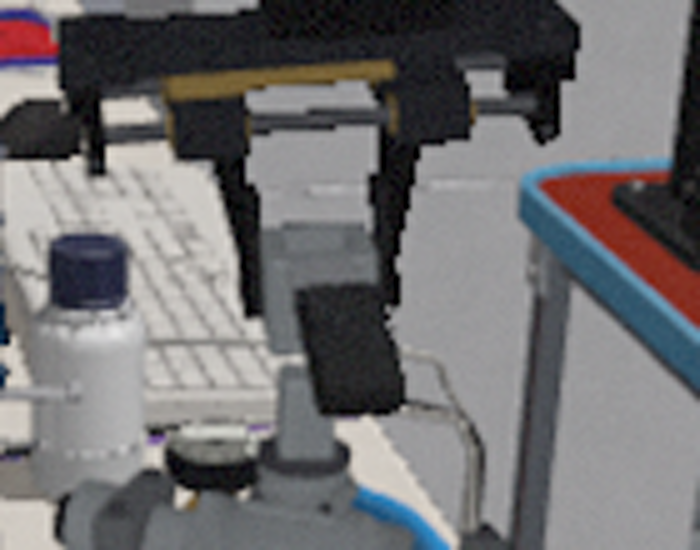

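The side view shows the hub just above the stem. The hub's lower left edge is at crop x≈269 and the stem's left edge at ≈281, so the hub should move a few mm in +x. I'll measure that properly.

Run:
```python
from h import *
o=robot.get_obs();R=Ro.from_quat(o["tool_rot"]).as_matrix();p=o["position"]
hub=lambda a,b,c:p+R@(np.array([12.9-c,b,a])/1e3)   # c above underside, b tool y, a tool z
P=lambda X:((proj("side",X)-[280,130])*5).round(0)
for c in(0,40):print("hub",c,[P(hub(a,b,c)) for a in(-22,22) for b in(-22,22)])
S=np.array([.478,.156]);th=np.radians(6.2);u=np.array([np.cos(th),np.sin(th)]);v=np.array([-u[1],u[0]])
for z in(.115,.149):print("stem",z,[P([*(S+.011*(i*u+j*v)),z]) for i in(-1,1) for j in(-1,1)])
im=cv2.imread("pics/side2.png");g=cv2.cvtColor(im,6)
for y in(240,270,300,330,345,350,355,360,365,370,375,385,400,420,440):print(y,g[y+2,252:348:5],g[y+2,352:400:5])
```

```text
hub 0 [array([379., 346.]), array([266., 354.]), array([364., 304.]), array([256., 312.])]
hub 40 [array([377., 248.]), array([261., 256.]), array([362., 210.]), array([252., 218.])]
stem 0.115 [array([330., 436.]), array([336., 458.]), array([277., 436.]), array([282., 459.])]
stem 0.149 [array([334., 360.]), array([341., 381.]), array([280., 360.]), array([286., 381.])]
240 [ 36  40  87 103  98  99  96 109 117 114 112 115 115 114 115 117 113 116
 108  92] [ 94  99 100 107  70  34  33  27  22   1]
270 [ 26  31  65 102 111 112 114 105 105 111 113 111 110 109 111 111 111 108
 110 111] [109 106 111 115 113  83  34  24   0  93]
300 [ 18  22  53  98 109 111 109 112  90  48  36  32  47  45  42  39  40  37
  44  41] [42 35 27 41 38 40 22 31 10  0]
330 [205 207 171 115 101 110 116 110 117  88  49  24  30  32  35  36  37  45
  36  36] [ 39  44  39  39  43  45  37  24 111 149]
345 [131 166 182 137 102 112 117 113 114 119  78  22  29  35  37  37  36  43
  38  35] [35 39 32 37 45 40 42 41 27 89]
350 [164 177 202 174 128 106 101 102 119 126 102  47  22  36  41  42  35  37
  32  39] [44 40 35 39 
[... 409 characters left out ...]
 98 102  96 102  74  29  24  37  40  37  39
  38  37] [39 39 36 42 35 42 38 37 36 34]
375 [199 200 197 181 163 136 105 100 105 102 103  85  50  23  28  41  35  39
  33  38] [42 42 42 42 37 36 41 44 39 41]
385 [161 168 167 178 170 126  99 117 125 122 120 114  72  18  24  34  34  35
  28  34] [41 39 40 38 38 37 31 39 38 36]
400 [166 163 162 161 164 124 100 114 118 117 116 119  91  44  29  31  26  33
  23  32] [25 27 20 28 27 21 31 22 22 28]
420 [152 143 140 137 140 105 103 118 113 114 113 114 116 113 114 110 126 171
 186 187] [185 184 202 212 201 168 155 157 157 156]
440 [163 133  63  42  41  82 110 119 118 116 114 114 115 113 116 117  98  72
 114 168] [200 204 204 203 202 203 208 202 171 156]
```

View pics/top2.png

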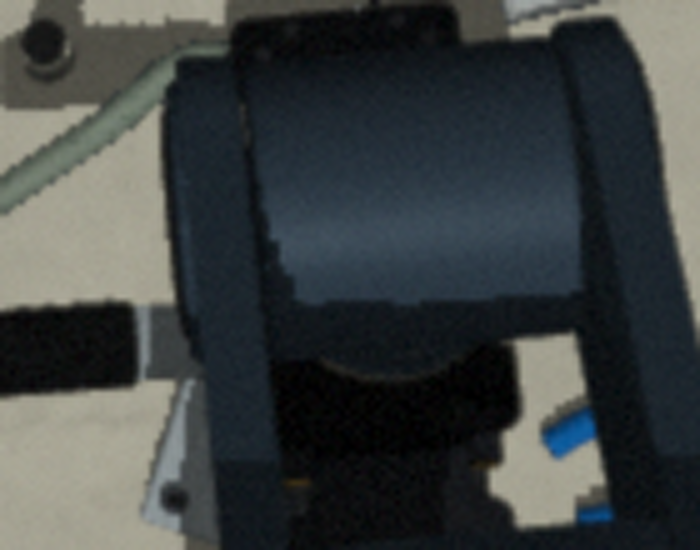

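The top view shows only the sleeve, near (70,345), at about 94–95° in world yaw, so the lever is turned the right way. The hub matches prediction within 0.5 mm, and the stem lies about 1 mm further out in +x. I'll move the last few mm and press gently.

>>> carry_out([
  [[0.3,6,4,1,-1],[0.3,3,1,0,0],[0.3,0,0,0,0]],
])

```text
time: 8.38
position: [0.4833, 0.1604, 0.1732]
tool_rot: [0.444, 0.547, -0.487, 0.516]
ft_force: [0.4, 0.8, -2.8]
grip_width: 0.0434
```

```bash
python3 -c "
from h import *
go((.480,.156),.160,6.2)"
```

```text
t 8.3833 p [0.4833 0.1604 0.1732] yaw 7.51 F [ 0.4  0.8 -2.8] M [-0.06 -0.03  0.03] w 0.0434 tilt [-0.073  -0.0177]
shift mm [13.5 -2.9  3.8] twist 1.3
```

>>> carry_out([
  [[0.3,4,-3,3.5,1],[0.3,3,0,0,0],[0.3,0,0,0,0]],
])

```text
time: 8.63
position: [0.4805, 0.1573, 0.1666]
tool_rot: [0.449, 0.542, -0.492, 0.513]
ft_force: [0.7, -0.1, -3.0]
grip_width: 0.0436
```

```bash
python3 -c "
from h import *
go((.480,.156),.160,6.2)"
```

```text
t 8.6333 p [0.4805 0.1573 0.1666] yaw 6.51 F [ 0.7 -0.1 -3. ] M [-0.08 -0.1  -0.01] w 0.0436 tilt [-0.071  -0.0174]
shift mm [ 6.7 -0.2  1.2] twist 0.3
```

>>> carry_out([
  [[0.3,4,0.3,1,0],[0.3,4,0.3,0,0],[0.3,3,0.2,0,0]],
])

```text
time: 8.88
position: [0.4805, 0.1555, 0.1557]
tool_rot: [0.448, 0.542, -0.492, 0.513]
ft_force: [-0.1, -1.5, -2.9]
grip_width: 0.0438
```

```bash
python3 -c "
from h import *
go((.480,.156),.145,6.2)"
```

```text
t 8.8833 p [0.4805 0.1555 0.1557] yaw 6.57 F [-0.1 -1.5 -2.9] M [-0.44  0.22  0.06] w 0.0438 tilt [-0.0708 -0.0192]
shift mm [10.7  0.4 -0.6] twist 0.4
```

The force stays low with the underside already about 6 mm below the stem's end, so the bore is going on. I'll continue.

>>> carry_out([
  [[0.3,4,0.3,-0.3,0],[0.3,4,0.3,0,0],[0.3,4,0.3,0,0]],
])

```text
time: 9.13
position: [0.4796, 0.1552, 0.1423]
tool_rot: [0.448, 0.542, -0.492, 0.513]
ft_force: [-0.2, -0.4, -2.4]
grip_width: 0.0434
```

```bash
python3 -c "
from h import *
go((.480,.156),.128,6.2)"
```

```text
t 9.1333 p [0.4796 0.1552 0.1423] yaw 6.57 F [-0.2 -0.4 -2.4] M [-0.25  0.08 -0.02] w 0.0434 tilt [-0.0728 -0.0199]
shift mm [14.2  1.6 -0.9] twist 0.4
```

>>> carry_out([
  [[0.3,4,0.5,-0.3,0],[0.3,4,0.5,0,0]],
])

```text
time: 9.3
position: [0.479, 0.1551, 0.133]
tool_rot: [0.447, 0.543, -0.493, 0.513]
ft_force: [-1.6, -1.7, -0.9]
grip_width: 0.0438
```

```bash
python3 -c "
from h import *
go((.480,.156),.128,6.2)"
```

```text
t 9.3 p [0.479  0.1551 0.133 ] yaw 6.59 F [-1.6 -1.7 -0.9] M [-0.33  0.21  0.02] w 0.0438 tilt [-0.0752 -0.0207]
shift mm [ 4.9  1.5 -0.8] twist 0.4
```

>>> carry_out([
  [[0.3,4,0.3,0,0],[0.3,3,0,0,0]],
])

```text
time: 9.47
position: [0.4788, 0.155, 0.1286]
tool_rot: [0.446, 0.543, -0.493, 0.513]
ft_force: [-10.6, -2.4, 49.1]
grip_width: 0.0435
```

```bash
python3 -c "
from h import *
go((.480,.156),.128,6.2)"
```

```text
t 9.4667 p [0.4788 0.155  0.1286] yaw 6.6 F [-10.6  -2.4  49.1] M [-0.62  1.88  0.07] w 0.0435 tilt [-0.0759 -0.0212]
shift mm [ 0.5  1.4 -0.9] twist 0.4
```

>>> carry_out([
  [[0.3,0,0,0,0],[0.3,0,0,0,0],[0.3,0.5,0,0,0],[0.3,0.5,0,0,0]],
])

```text
time: 9.8
position: [0.4788, 0.155, 0.129]
tool_rot: [0.447, 0.542, -0.493, 0.513]
ft_force: [-4.5, -1.9, 8.6]
grip_width: 0.0437
```

```bash
python3 -c "
from h import *
go((.480,.156),.128,6.2)"
```

```text
t 9.8 p [0.4788 0.155  0.129 ] yaw 6.63 F [-4.5 -1.9  8.6] M [-0.38  0.57  0.05] w 0.0437 tilt [-0.0742 -0.0213]
shift mm [ 0.9  1.4 -0.8] twist 0.4
```

It's on the seat: the force jumped at TCP z 0.1286, and 0.128 was expected. Now I'll turn clockwise.

>>> carry_out([
  [[0.3,0,0,0,4],[0.3,0,0,0,5],[0.3,0,0,0,5]],
])

```text
time: 10.05
position: [0.479, 0.1543, 0.129]
tool_rot: [-0.506, -0.477, 0.556, -0.455]
ft_force: [-2.6, -1.1, 3.6]
grip_width: 0.0438
```

```bash
python3 -c "
from h import *
go((.479,.1555),.129,-16.7)"
```

```text
t 10.05 p [0.479  0.1543 0.129 ] yaw -7.52 F [-2.6 -1.1  3.6] M [-0.07  0.17  0.53] w 0.0438 tilt [-0.0734 -0.0238]
shift mm [-0.  -0.1 -1.2] twist 9.2
```

>>> carry_out([
  [[0.3,0,0,-0.5,3],[0.3,0,0,-0.5,3],[0.3,0,0,0,2]],
])

```text
time: 10.3
position: [0.4791, 0.1543, 0.129]
tool_rot: [-0.536, -0.436, 0.589, -0.42]
ft_force: [-2.9, -0.7, 2.3]
grip_width: 0.0436
```

```bash
python3 -c "
from h import *
go((.479,.1555),.129,-16.7)"
```

```text
t 10.3 p [0.4791 0.1543 0.129 ] yaw -15.59 F [-2.9 -0.7  2.3] M [0.09 0.17 0.58] w 0.0436 tilt [-0.0733 -0.0274]
shift mm [-0.  -0.4 -1.2] twist 1.1
```

>>> carry_out([
  [[0.3,0,0,0,3],[0.3,0,0,0,3]],
])

```text
time: 10.47
position: [0.4791, 0.1542, 0.129]
tool_rot: [-0.557, -0.404, 0.611, -0.392]
ft_force: [-2.9, -2.1, 3.2]
grip_width: 0.0436
```

```bash
python3 -c "
from h import *
go((.479,.1555),.129,-16.7)"
```

```text
t 10.4667 p [0.4791 0.1542 0.129 ] yaw -21.56 F [-2.9 -2.1  3.2] M [0.03 0.18 0.99] w 0.0436 tilt [-0.073  -0.0284]
shift mm [-0.  -0.5 -1.2] twist -4.9
```

>>> carry_out([
  [[0.3,0,0,0,3],[0.3,0,0,0,3]],
])

```text
time: 10.63
position: [0.4793, 0.1548, 0.129]
tool_rot: [-0.576, -0.373, 0.63, -0.365]
ft_force: [-3.3, 1.3, 2.6]
grip_width: 0.0436
```

```bash
python3 -c "
from h import *
go((.479,.1555),.129,-16.7)"
```

```text
t 10.6333 p [0.4793 0.1548 0.129 ] yaw -27.13 F [-3.3  1.3  2.6] M [0.48 0.07 1.97] w 0.0436 tilt [-0.0713 -0.0295]
shift mm [ 0.  -0.6 -0.5] twist -10.4
```

The torque has reached 2 N m, which is the stop. Releasing.

>>> carry_out([
  [[0.3,0,0,0,0],[0.7,0,0,0,0],[1,0,0,0,0],[1,0,0,0,0],[1,0,0,0,0],[1,0,0,0,0],[1,0,0,0,0]],
])

```text
time: 11.22
position: [0.483, 0.1565, 0.1286]
tool_rot: [-0.579, -0.373, 0.627, -0.365]
ft_force: [0.0, -0.2, -0.4]
grip_width: 0.0757
```

```bash
python3 -c "
from h import *
go((.479,.1555),.129,-16.7)"
```

```text
t 11.2167 p [0.483  0.1565 0.1286] yaw -27.16 F [ 0.  -0.2 -0.4] M [-0.07  0.08  0.02] w 0.0757 tilt [-0.0643 -0.0256]
shift mm [-0.1 -3.1  2.8] twist -10.5
```

>>> carry_out([
  [[1,-10,-2,0,0],[1,-20,-1,0,0],[1,-25,-1,0,0],[1,-25,-1,0,0],[1,-25,0,0,0],[1,-20,0,0,0],[1,-10,0,0,0],[1,0,0,0,0]],
])

```text
time: 11.88
position: [0.487, 0.1628, 0.2734]
tool_rot: [-0.58, -0.373, 0.627, -0.363]
ft_force: [0.4, 0.8, -0.4]
grip_width: 0.0872
```

```bash
python3 -c "
from h import *
go((.479,.1555),.129,-16.7)
cv2.imwrite('pics/side3.png',cv2.resize(robot.camera('side')[130:270,270:450,::-1],None,fx=4.4,fy=4.28,interpolation=2))
cv2.imwrite('pics/top3.png',robot.camera('top')[:,:,::-1])"
```

```text
t 11.8833 p [0.487  0.1628 0.2734] yaw -27.38 F [ 0.4  0.8 -0.4] M [-0.07  0.03  0.01] w 0.0872 tilt [-0.0649 -0.0233]
shift mm [144.7   3.    2.8] twist -10.7
```

View pics/side3.png

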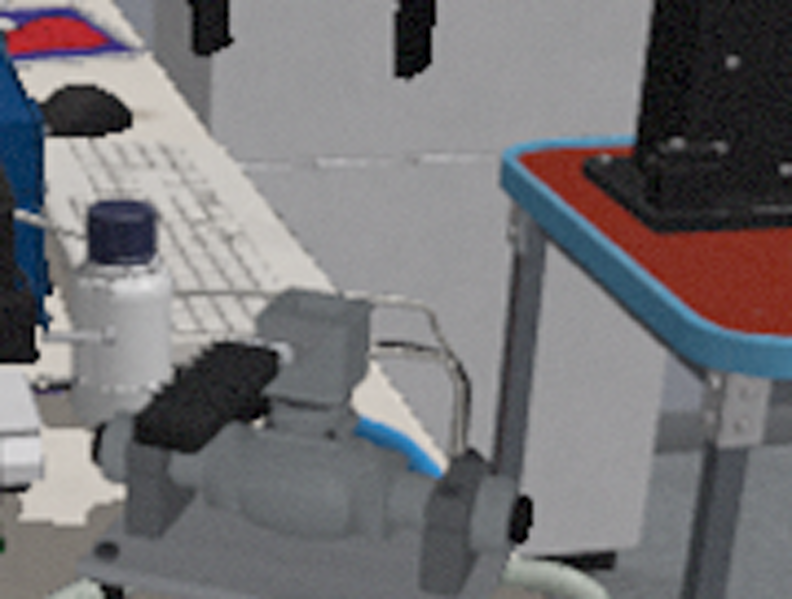

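The side view shows the lever on the stem with the sleeve toward the camera at (205,395) and the hub at (315,345). The arm may still hide it from above, so I'll swing it clear and check the angle from the top.

>>> carry_out([
  [[1,-2,-16,-31,0],[1,-2,-16,-31,0],[1,-2,-16,-31,0],[1,-2,-16,-31,0],[1,-2,-16,-31,0],[1,-2,-16,-31,0],[1,-2,-16,-31,0],[1,-2,-16,-31,0]],
])

```text
time: 12.65
position: [0.4823, 0.4426, 0.2676]
tool_rot: [-0.571, -0.368, 0.64, -0.357]
ft_force: [1.1, -0.5, 0.4]
grip_width: 0.0869
```

Run:
```python
from h import *
go()
t=np.ascontiguousarray(robot.camera('top')[:,:,::-1]);cv2.imwrite('pics/top4.png',t);s=robot.camera('side')[:,:,::-1]
a=cv2.resize(t[190:330,270:410],(560,560),interpolation=2);b=cv2.resize(s[190:240,310:370],(240,200),interpolation=2)
b=np.vstack([b,np.zeros((360,240,3),np.uint8)]);cv2.imwrite('pics/v4.png',cv2.convertScaleAbs(np.hstack([a,b]),alpha=1.4))
g=cv2.cvtColor(t,6);m=np.zeros_like(g);m[200:290,270:352]=g[200:290,270:352]<38
c=max(cv2.findContours(m,0,1)[0],key=cv2.contourArea);r=cv2.minAreaRect(c);print(r)
b=np.array([onz("top",p,.168) for p in cv2.boxPoints(r)]);print("sleeve",b.mean(0),[np.linalg.norm(b[i]-b[i-1]) for i in(1,2)],[ang(b[i]-b[i-1]) for i in(1,2)],ang(b.mean(0)-[.479,.156]))
```

```text
t 12.65 p [0.4823 0.4426 0.2676] yaw -28.33 F [ 1.1 -0.5  0.4] M [-0.09 -0.02 -0.01] w 0.0869 tilt [-0.0918 -0.0362]
shift mm [0. 0. 0.] twist None
((290.4819641113281, 242.14691162109375), (48.39037322998047, 16.010465621948242), 21.03750991821289)
sleeve [0.52008862 0.27105319] [np.float64(0.029290818507420546), np.float64(0.08856337143393057)] [np.float64(-19.621992048270048), np.float64(-110.13481784405998)] 70.3469711203655
```

View pics/v4.png

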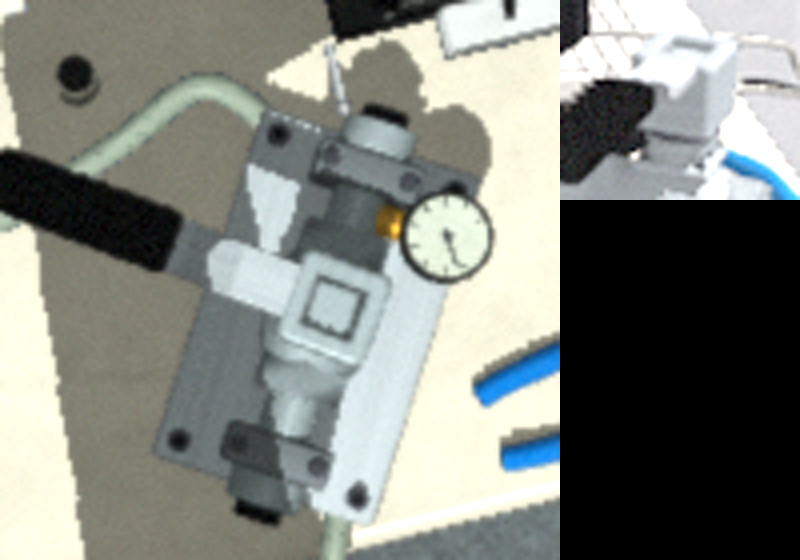

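The top view shows the lever across the pipe, with the sleeve at crop (85,210), the hub at (335,308) and the stem square inside the bore. Sleeve yaw is 70.1° and across is about 73°, so it's within the socket's play. Next I'll check in the side view that the hub is fully home.

Run:
```python
from h import *
B=[np.array(p)/4+[270,190]-.4 for p in((280,133),(179,440),(456,190),(358,495))]
w=[onz("top",p,.03) for p in B];print("panel yaw",ang(w[0]-w[1]),ang(w[2]-w[3]),np.mean(w,0))
s=cv2.imread("pics/side3.png")
im=cv2.resize(robot.camera('side')[185:245,310:370,::-1],(600,600),interpolation=cv2.INTER_CUBIC)
f=lambda X:tuple(int(v) for v in ((proj("side",X)-[310,185]+.5)*10))
th=np.radians(70.2);u=np.array([np.cos(th),np.sin(th)]);v=np.array([-u[1],u[0]]);S=np.array([.479,.156])
for z in(.115,.155):
    P=np.array([f([*(S+.022*(i*u+j*v)),z]) for i,j in((1,1),(1,-1),(-1,-1),(-1,1))]);cv2.polylines(im,[P],True,(0,0,255),1)
C=np.array([f([S[0]+.02*np.cos(a),S[1]+.02*np.sin(a),.115]) for a in np.linspace(0,6.28,60)]);cv2.polylines(im,[C],True,(0,255,0),1)
cv2.imwrite("pics/s5.png",im)
```

```text
panel yaw -17.33936636766571 -17.33491459715068 [0.47916481 0.15555641]
```

View pics/s5.png

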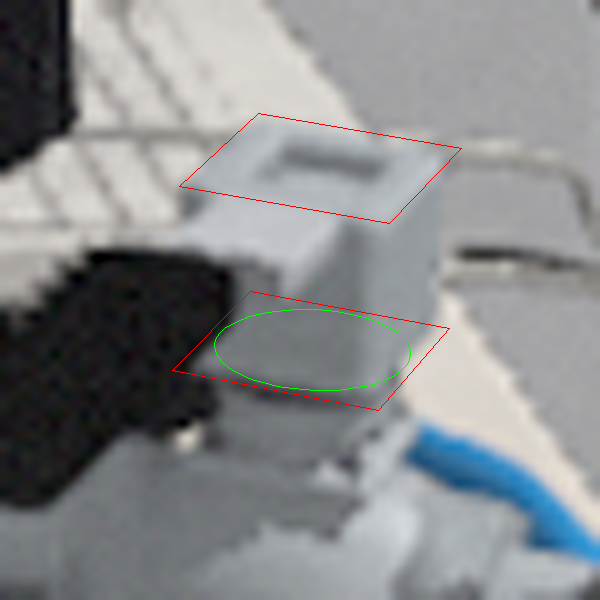

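The overlay for a fully home hub fits within about 1 mm. To rule out a leftover cant from the tilted grip, I'll press lightly on the hub's top with the fingers shut.

>>> carry_out([
  [[0,-2,16,31,0],[0,-2,16,31,0],[0,-2,16,31,0],[0,-2,16,31,0],[0,-2,16,31,0],[0,-2,16,31,0],[0,-2,16,31,0],[0,0,8,15,0]],
], force=10)

```text
time: 13.47
position: [0.4721, 0.1671, 0.2812]
tool_rot: [-0.561, -0.371, 0.647, -0.359]
ft_force: [0.2, -0.0, -0.1]
grip_width: 0.0415
```

>>> carry_out([
  [[0,0,0,0,-4],[0,0,0,0,-4],[0,0,0,0,0],[0,0,0,0,0]],
])

```text
time: 13.8
position: [0.4673, 0.1559, 0.2791]
tool_rot: [-0.533, -0.413, 0.625, -0.393]
ft_force: [0.2, -0.8, -0.1]
grip_width: 0.0149
```

```bash
python3 -c "
from h import *
go((.480,.156),.175,-20)"
```

```text
t 13.8 p [0.4673 0.1559 0.2791] yaw -20.61 F [ 0.2 -0.8 -0.1] M [-0.08  0.02 -0.08] w 0.0149 tilt [-0.1224 -0.0506]
shift mm [101.6  21.9 -13.8] twist -0.6
```

>>> carry_out([
  [[0,28,8,-5,0],[0,28,7,-5,0],[0,18,5,-3,0],[0,0,0,0,0],[0,0,0,0,0]],
])

```text
time: 14.22
position: [0.4808, 0.1559, 0.2004]
tool_rot: [-0.535, -0.41, 0.627, -0.391]
ft_force: [0.2, -0.0, -0.2]
grip_width: 0.0004
```

```bash
python3 -c "
from h import *
go((.480,.156),.160,-20)"
```

```text
t 14.2167 p [0.4808 0.1559 0.2004] yaw -21.13 F [ 0.2 -0.  -0.2] M [-0.06 -0.02  0.01] w 0.0004 tilt [-0.1218 -0.051 ]
shift mm [40.2  3.1 -3.5] twist -1.1
```

>>> carry_out([
  [[0,3,-28,0,0],[0,0,0,0,0],[0,12,0,0,0],[0,0,0,0,0]],
])

```text
time: 14.55
position: [0.4519, 0.1658, 0.1909]
tool_rot: [-0.536, -0.409, 0.627, -0.39]
ft_force: [-0.3, 0.0, 0.0]
grip_width: 0.0005
```

```bash
python3 -c "
from h import *
go((.450,.1666),.157,-20)"
```

```text
t 14.55 p [0.4519 0.1658 0.1909] yaw -21.25 F [-0.3  0.   0. ] M [-0.1   0.07  0.02] w 0.0005 tilt [-0.1199 -0.051 ]
shift mm [33.8  1.1 -3.2] twist -1.3
```

>>> carry_out([
  [[0,14,1.5,-2,0],[0,10,1.5,-1,0],[0,3,0.4,0,0],[0,0,0,0,0]],
])

```text
time: 14.88
position: [0.4558, 0.1667, 0.167]
tool_rot: [-0.539, -0.407, 0.624, -0.392]
ft_force: [0.4, -0.9, 0.1]
grip_width: 0.0005
```

```bash
python3 -c "
from h import *
go((.450,.1666),.157,-20)"
```

```text
t 14.8833 p [0.4558 0.1667 0.167 ] yaw -21.23 F [ 0.4 -0.9  0.1] M [-0.04  0.01 -0.01] w 0.0005 tilt [-0.1116 -0.0502]
shift mm [10.6 -4.5  1.3] twist -1.2
```

>>> carry_out([
  [[0,4,-4,0,0],[0,3,0,0,0],[0,0,0,0,0]],
])

```text
time: 15.13
position: [0.4523, 0.1679, 0.1613]
tool_rot: [-0.54, -0.407, 0.624, -0.392]
ft_force: [0.7, 0.3, -0.1]
grip_width: 0.001
```

```bash
python3 -c "
from h import *
go((.450,.1666),.157,-20)"
```

```text
t 15.1333 p [0.4523 0.1679 0.1613] yaw -21.26 F [ 0.7  0.3 -0.1] M [-0.06  0.04 -0.01] w 0.001 tilt [-0.1089 -0.0499]
shift mm [ 4.5 -1.3  1.7] twist -1.3
```

>>> carry_out([
  [[0,2,0,0,0],[0,1.5,0,0,0]],
])

```text
time: 15.3
position: [0.4522, 0.1678, 0.1581]
tool_rot: [-0.54, -0.407, 0.623, -0.392]
ft_force: [-0.8, -0.7, 0.6]
grip_width: 0.0007
```

```bash
python3 -c "
from h import *
go((.450,.1666),.157,-20)"
```

```text
t 15.3 p [0.4522 0.1678 0.1581] yaw -21.25 F [-0.8 -0.7  0.6] M [-0.09  0.01 -0.  ] w 0.0007 tilt [-0.1078 -0.0497]
shift mm [ 1.4 -1.5  1.8] twist -1.2
```

>>> carry_out([
  [[0,1.5,0,0,0],[0,1.5,0,0,0]],
])

```text
time: 15.47
position: [0.4519, 0.1677, 0.1552]
tool_rot: [-0.541, -0.407, 0.623, -0.392]
ft_force: [-2.8, 1.0, 3.2]
grip_width: 0.0003
```

```bash
python3 -c "
from h import *
R=Ro.from_quat(robot.get_obs()['tool_rot']).as_matrix();print((robot.get_obs()['position']+R@[0,.015,0]).round(4))
go((.450,.1666),.157,-20)"
```

```text
[0.4658 0.1623 0.154 ]
t 15.4667 p [0.4519 0.1677 0.1552] yaw -21.26 F [-2.8  1.   3.2] M [ 0.08  0.42 -0.  ] w 0.0003 tilt [-0.1077 -0.0495]
shift mm [-1.5 -1.5  1.9] twist -1.3
```

>>> carry_out([
  [[0,1.2,0,0,0],[0,1,0,0,0]],
])

```text
time: 15.63
position: [0.4508, 0.1677, 0.1528]
tool_rot: [-0.54, -0.407, 0.624, -0.392]
ft_force: [-1.1, 0.3, 0.3]
grip_width: 0.0005
```

```bash
python3 -c "
from h import *
R=Ro.from_quat(robot.get_obs()['tool_rot']).as_matrix();print((robot.get_obs()['position']+R@[0,.015,0]).round(4))
go((.450,.1666),.157,-20)"
```

```text
[0.4647 0.1623 0.1515]
t 15.6333 p [0.4508 0.1677 0.1528] yaw -21.27 F [-1.1  0.3  0.3] M [-0.04  0.01 -0.06] w 0.0005 tilt [-0.1095 -0.0493]
shift mm [-4.1 -0.7  1.7] twist -1.3
```

The tip slid off the outer edge because the fingers are slimmer than I took them to be. I'll raise it, shift 8 mm inward and press again.

>>> carry_out([
  [[0,-8,0,0,0],[0,0,0,0,0],[0,0,7,1,0],[0,0,0,0,0]],
])

```text
time: 15.97
position: [0.4593, 0.1644, 0.1609]
tool_rot: [-0.54, -0.407, 0.623, -0.393]
ft_force: [0.9, -0.4, -0.2]
grip_width: 0.0004
```

```bash
python3 -c "
from h import *
go((.4580,.1635),.156,-20)"
```

```text
t 15.9667 p [0.4593 0.1644 0.1609] yaw -21.22 F [ 0.9 -0.4 -0.2] M [-0.03 -0.04  0.06] w 0.0004 tilt [-0.1073 -0.0497]
shift mm [ 5.1 -0.4  0.9] twist -1.2
```

>>> carry_out([
  [[0,2.5,0.3,0.5,0],[0,1.5,0.2,0,0],[0,1.2,0.2,0,0]],
])

```text
time: 16.22
position: [0.4603, 0.1632, 0.156]
tool_rot: [-0.541, -0.406, 0.623, -0.392]
ft_force: [-1.9, 1.8, 13.2]
grip_width: 0.0003
```

```bash
python3 -c "
from h import *
go((.4580,.1635),.156,-20)"
```

```text
t 16.2167 p [0.4603 0.1632 0.156 ] yaw -21.28 F [-1.9  1.8 13.2] M [ 0.2   0.54 -0.04] w 0.0003 tilt [-0.1058 -0.049 ]
shift mm [ 0.2 -2.3  0.5] twist -1.3
```

>>> carry_out([
  [[0,1.2,0,0,0],[0,1.2,0,0,0]],
])

```text
time: 16.38
position: [0.4603, 0.1634, 0.156]
tool_rot: [-0.542, -0.406, 0.623, -0.392]
ft_force: [-2.2, -1.0, 11.8]
grip_width: 0.0005
```

```bash
python3 -c "
from h import *
go((.4580,.1635),.156,-20)"
```

```text
t 16.3833 p [0.4603 0.1634 0.156 ] yaw -21.31 F [-2.2 -1.  11.8] M [-0.08  0.5   0.  ] w 0.0005 tilt [-0.1055 -0.0483]
shift mm [ 0.2 -2.2  0.7] twist -1.3
```

It's firm at 12 N with no sinking, and the rim is at about 0.155 m, which is fully home. I'll retreat, check once more and hand in.

>>> carry_out([
  [[0,-10,0,0,0],[0,-25,0,0,0],[0,-30,0,0,0],[0,-30,0,0,0],[0,-20,0,0,0]],
])

```text
time: 16.8
position: [0.4679, 0.1682, 0.2692]
tool_rot: [-0.536, -0.409, 0.628, -0.389]
ft_force: [0.1, -0.0, 0.0]
grip_width: 0.0005
```

>>> carry_out([
  [[0,-2,-16,-31,0],[0,-2,-16,-31,0],[0,-2,-16,-31,0],[0,-2,-16,-31,0],[0,-2,-16,-31,0],[0,-2,-16,-31,0],[0,-2,-16,-31,0],[0,0,0,0,0]],
])

```text
time: 17.47
position: [0.447, 0.4205, 0.2787]
tool_rot: [-0.542, -0.405, 0.625, -0.389]
ft_force: [-0.1, -0.6, 0.1]
grip_width: 0.0006
```

Run:
```python
from h import *
go()
t=np.ascontiguousarray(robot.camera('top')[:,:,::-1]);cv2.imwrite('pics/top5.png',t)
g=cv2.cvtColor(t,6);m=np.zeros_like(g);m[200:290,270:352]=g[200:290,270:352]<38
c=max(cv2.findContours(m,0,1)[0],key=cv2.contourArea);r=cv2.minAreaRect(c);print(r)
b=np.array([onz("top",p,.168) for p in cv2.boxPoints(r)]);print(b.mean(0),[ang(b[i]-b[i-1]) for i in(1,2)])
d=cv2.absdiff(t,cv2.imread("pics/top0.png")).max(2)  # neighbours unchanged?
for n,(x0,x1,y0,y1) in dict(pliers=(385,475,258,310),bottle=(428,470,198,235),vial=(282,298,198,217)).items():print(n,(d[y0:y1,x0:x1]>40).mean().round(3))
```

```text
t 17.4667 p [0.447  0.4205 0.2787] yaw -21.81 F [-0.1 -0.6  0.1] M [-0.07  0.03 -0.06] w 0.0006 tilt [-0.1091 -0.0471]
shift mm [0. 0. 0.] twist None
((290.3144226074219, 242.08248901367188), (48.031394958496094, 16.010465621948242), 21.037513732910156)
[0.52020106 0.27136042] [np.float64(-19.62197778381483), np.float64(-110.13482666495995)]
pliers 0.0
bottle 0.0
vial 0.26
```

```bash
python3 -c "
from rig import robot
print(robot.hand_in())"
```

```text
the job is handed in; nothing more can be done
None
```

The lever is fitted the right way round on the stem, turned clockwise to shut, and let go. I handed the job in at about 17.5 s with the arm clear.

**Grasp and fit:** I gripped the hub by its flat sides and pushed it on at 96°, 23° anticlockwise of shut. It went on with almost no resistance, then met the seat at the expected height (49 N at first contact).

**Shut:** The stem turned at 0.5–0.6 N m, then the torque rose to 2 N m at the stop. The lever's yaw now reads about 70°. Straight across the pipe is about 72.7°, so it sits 2–3° past, which is within the socket's play.

**Fully home:** The tool had tilted about 4° during insertion, so I pressed on the hub's top afterwards with the fingers shut. My first press slid off the edge. The second held firm at 12–13 N without sinking, with the hub's top at about 0.155 m, as it should be. The side view fits within about 1 mm.

**Things left in place:** The pliers and bottle areas of the top image are unchanged. The vial area changed over 26% of its pixels. I put that down to the arm's shadow, because the vial was still within about 1 pixel of its old position in the picture taken after shutting. I did not view the last picture.

I viewed 10 pictures.

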